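Snap the retaining clip onto a solder-reel stand

TASK

The retaining clip of the solder-reel stand lies flat on the keeper disc with its mouth towards the spindle: take the fork tool from its cork pad, push the clip sideways with it into the spindle's groove until it snaps home, and lean on it with the fork for half a second, firmly (about 16 N) but without forcing it, to be sure that it has bottomed. Then lay the fork tool flat back on its own cork pad, let go and stay clear; do not touch the clip with the gripper, and leave the flux jar, the brush and the spare reel where they are.

Things in the scene. Friction and masses are not known exactly. Their poses are not given: they have to be found in the camera images.
- seat (a point): point on the axis of the reel stand's upright steel spindle, level with the top of the keeper disc, always 83 mm above the bench; z up. Just above it is the clip groove, 20 mm in diameter and 4.5 mm high; spindle 24 mm thick, ending 16 mm above this point. A clip fully home has its middle 1.5 mm straight above this point
- stand: reel stand, screwed to the bench: grey base plate 136 by 116 mm, 12 mm high; white solder reel, flanges 100 mm, turns freely; on top a level dark steel keeper disc, 92 mm across, 3 mm thick, its top 83 mm above the bench. Origin on the spindle's axis at bench height, z up, x within 0.3 rad of the direction in which the clip is to be pushed
- clip_center (a point): middle of the steel E-clip (a split ring open on one side), half-way up; x points out of its mouth, z up. 40 mm outside diameter, 3 mm thick, 22 g, back and sides round outside. It starts loose and flat on the keeper disc, its middle 11 to 16 mm from the spindle's axis, its mouth facing the spindle within 0.5 rad
- clip: the whole E-clip, origin under its middle, axes as point clip_center. Pushed to the spindle, its two springing jaw tips meet the groove 9 mm short of home; the push rises to 8 to 16 N at 6 to 8 mm short, falls away, the clip jumps in over the last 1 to 2 mm and then stops hard against the groove. A press under 8 N proves nothing; a push of over 25 N spoils it
- fork_handle (a point): middle of the fork tool's flat-sided wooden handle, on the tool's long axis; x points to the fork, z up. Handle 100 mm long (x -50 to 50), 24 mm wide, 22 mm high: lying on the pad its middle is 15 mm above the bench. Then a round shank, 10 mm, to x = 100 mm, and a flat neck 20 mm wide, 4 mm thick, to the fork
- fork_mouth (a point): centre of the fork's round hollow, on the tool's axis 165 mm ahead of the handle's middle, axes as point fork_handle. The two flat tines (2 mm above and below the axis) curve round this point at 20.6 mm radius, open to +x, and end 7 to 9 mm behind it; fork 50 mm wide. Bearing on the clip, this point is within 1 mm of the clip's middle seen from above
- fork: the whole fork tool, origin and axes as point fork_handle; mass about 0.12 kg, centre of mass some 26 mm ahead of the origin
- tool_pad: cork pad under the fork tool, fixed, 300 by 120 mm, 4 mm thick; origin on its underside, on the long middle line, 100 mm from the near end and 200 mm from the far one; x points to the far end, z up
- flux_jar: bystander: amber glass jar with a black cap, 54 mm across, 62 mm high, on a smaller cork pad (160 by 130 mm); origin under its middle
- flux_brush: bystander: flux brush, 130 mm long with a wooden handle, lying beside the jar; origin under its middle
- spare_reel: bystander: small full reel of solder standing on its flange, 64 mm across, 48 mm high; origin under its middle
There are look-alikes about, which are no part of the job. Of the things that look like the stand, take the one that is farthest from the robot's base at the start.

How it is judged:
By the outcome, as a careful person would: the job done as asked, in the order asked, and still so for the second after the job is handed in, with the robot touching nothing.
It also fails if it takes over 61 s, if anything falls off the work surface, if the arm or the gripper's body presses on something with over 40 N, if the wrist force passes 120 N, or if a joint passes its speed limit or range.

ROBOT

A 7-joint arm with a two-finger parallel gripper is mounted at the origin on the work surface. World frame = base frame: x ahead of the robot, y to its left, z up, the work surface at z = 0. Lengths are in m, angles in rad, forces in N, time in s.
With the tool pointing down it reaches from about 0.425 to 0.95 m from the base axis. Payload 4.7 kg.
Tool frame: the origin (TCP) lies on the front face of the gripper's body, between the roots of the fingers; the fingertips stand 70 mm ahead of it and the grasp point (between the pads) lies 51 mm ahead of it (ctrl.grip_depth is the distance from the TCP to the grasp point, in m); y points along the fingers, x is the direction in which the jaws open and shut, and the axes are right-handed (so a half turn about y gives the same grasp; the last joint's range is limited). The gripper opens to 87 mm and grips with 3 to 60 N. Pads are 19 mm wide; open, the fingers measure 117 mm over their backs; the gripper's body (75 mm by 190 mm) begins 51 mm behind the grasp point.
Start: joints at [-1.155, 0.469, -0.049, 1.532, 0.024, 1.141, -0.082], TCP at [0.29, 0.609, 0.292] pointing down, gripper open.
Joint ranges: [-2.59, 2.59], [-0.33, 1.99], [-1.39, 1.29], [0.1, 2.45], [-1.04, 4.18], [0.21, 1.99], [-2.66, 2.66]. Speed limits (rad/s): [2.57, 2.57, 3.14, 3.14, 3.14, 3.14, 3.14].

INTERFACE

Orientations are given as a rotation vector (axis times angle).
In Python, from cell import ctrl, eyes, order, models gives the robot as it stands. The module is installed in compiled form; this text tells all that it offers.
- The arm moves only by the tool send_rows, never from a script. Its argument "increments" is a list of rows, each an object of numbers: "rx", "ry", "rz": the turn, a rotation vector about the tool's x, y, z as a fraction of full scale; "dx", "dy", "dz": the shift along the tool's x, y, z as a fraction of full scale; "grip": the gripper's target within -1 to 1 (fully open at 1, half-way at 0, shut at -1). In form: [{"rx": .., "ry": .., "rz": .., "dx": .., "dy": .., "dz": .., "grip": ..}, ...]. A call has 1 to 20 rows; each row shifts and turns the commanded pose from where the row before left it, along the tool's axes as they then stand; what a row does not reach is not made up. Full scale, the value 1, is 0.04 m for a shift and 8 degrees for a turn. A row lasts 1/8 s, in which the tool goes at most 62.5 mm and 10.7 degrees, less where a joint would pass 70% of its speed; a pose out of reach is approached as far as the arm can. A call with a number of a shift or a turn outside -1 to 1 is refused whole. A call with a gripper value outside its range is refused whole. The fingers move at their own pace and stop on an object; "grip_force" is the grip in N (left out, the last holds). Time passes only in rows, so rows that do not move let the fingers close. It gives the time, the measured TCP pose, the force and the opening at its end, in the units of the state.
- ctrl.read_state(): the state, without advancing time (a new reading comes with each control period).
- eyes.grab_frame(name): name is "scene" or "top"; returns a dict with "color" (420x560x3 uint8, blue, green, red), "fx", "fy", "cx", "cy" (pixels), "k1" (the pictures are not rectified: a ray, as slopes to the right and down, at radius r is drawn at 1 + k1 r^2 times it, then the intrinsics apply), "R" (3x3) and "t" (3): a world point X has camera coordinates R X + t. Camera axes: x right, y down, z forward; pixel columns grow to the right and rows downward; lengths in m; the calibration is good to about 2 mm. A picture is of the moment at which its call begins. There is no depth.
- order.hand_in(): hands the job in, once; it reports no verdict.
Trained networks look in a picture, given as the dict that the camera call returned (one of the last four; its "shot" number tells which), for a name from the list of things; names that differ only in an ending like _2 or _b are one class to them, and where a whole thing is asked for, a point or a joint stands for the part that bears it (a point fixed in the world has none). Each returns a list of dicts, best first, with "score" (0 to 1); they miss things now and then, are a little off and sometimes report something else, mostly with a low value. They report only what shows in the picture. A call takes as long as a camera call. They do not tell look-alikes from the thing itself.
- models.look_for(picture, target): "point" ([x, y, z] in m, in world coordinates, good to about 4 mm: the middle of the surface that is visible of it).
- models.silhouettes(picture, target): "region" (420x560 bool, what is visible of it).
The state is a dict: "time": time; "joint_pos": joint angles; "dq": joint speeds; "effort": joint torques, N m; "position": TCP position; "ee_rot": TCP orientation; "contact_force": force on the tool from outside, world axes, zero at the start; "moment": the same for the moment, N m; "finger_gap": finger opening in m.
Only numpy, scipy, OpenCV 4.12 (cv2) and the standard library are available. Lean on these libraries where they do the work, as an engineer would, in place of code of your own. Each camera call takes 0.05 s, during which the arm holds its last target.

## Working session

There is one attempt and no reset: what is moved stays moved. The work goes in short steps, Python scripts to look and compute and a tool call to move; the robot and the scene stay as the last step left them, time stands still between calls to the robot, and variables do not carry over. Pictures are saved under pics/ and viewed, and the job is handed in when it is done.

Besides the shell and the picture viewer there is one more tool, called after "Call:" as a command line: name --argument value ..., lists and objects as JSON in quotes. send_rows: Moves the arm, as the interface text tells. Its arguments: {"type":"object","properties":{"increments":{"type":"array"},"grip_force":{"type":"number"}},"required":["increments"]}

```bash
mkdir -p pics; cat > h.py <<'E'
import numpy as np, cv2
from cell import ctrl, eyes, order, models
def save(f,n): cv2.imwrite('pics/'+n+'.png',f['color'])
E
python3 - <<'E'
from h import *
s=ctrl.read_state()
for k,v in s.items(): print(k,np.round(v,4))
for n in ('scene','top'):
    f=eyes.grab_frame(n); save(f,n+'0'); np.save('pics/%s0.npy'%n,f,allow_pickle=True)
    R=np.array(f['R']);print(n,'cam at',-R.T@np.array(f['t']),f['fx'],f['fy'],f['cx'],f['cy'],f['k1']);print(R)
    for t in ('stand','clip','fork_handle','fork_mouth','tool_pad','seat','clip_center','flux_jar','flux_brush','spare_reel'):
        print(t,[(np.round(d['point'],3).tolist(),round(d['score'],2)) for d in models.look_for(f,t)])
E
```

```text
time 0.0
joint_pos [-1.1549  0.4695 -0.0486  1.5337  0.0241  1.141  -0.0823]
dq [-0.0002  0.0001 -0.001   0.0005 -0.0005 -0.0009  0.0005]
effort [ 1.00000e-04 -5.07987e+01 -8.06000e-02 -2.36154e+01 -6.14000e-02
  3.79000e-02  2.00000e-04]
position [0.2902 0.6089 0.2912]
ee_rot [-1.3886 -0.8744  0.8772]
contact_force [-0.7311 -0.8616  0.9141]
moment [ 0.034  -0.0156 -0.0131]
finger_gap 0.0868
scene cam at [1.11372712 0.34499078 0.64966537] 386.5455641457409 386.5455641457409 281.0500701111486 215.6025122898225 0.01722272966579721
[[-0.461118    0.88718746 -0.0163893 ]
 [ 0.55722278  0.27514502 -0.78345261]
 [-0.69055989 -0.37039659 -0.62123538]]
stand [([0.647, -0.026, 0.03], 0.93), ([0.189, -0.286, 0.037], 0.77)]
clip [([0.602, -0.034, 0.087], 0.65)]
fork_handle [([0.479, -0.296, 0.014], 0.57)]
fork_mouth [([0.485, -0.301, 0.018], 0.56)]
tool_pad [([0.532, -0.28, 0.001], 0.79)]
seat [([0.182, -0.289, 0.036], 0.97), ([0.65, -0.032, 0.034], 0.63)]
clip_center [([0.484, -0.3, 0.019], 0.64)]
flux_jar [([0.506, 0.302, 0.053], 0.63)]
flux_brush [([0.486, 0.25, 0.019], 0.84)]
spare_reel [([0.799, 0.128, 0.046], 0.73)]
top cam at [0.31180222 0.01346403 1.23590023] 494.463499811482 494.463499811482 281.1031432747996 213.8853645753985 -0.08271667907642187
[[-2.72318166e-02 -9.99629066e-01 -3.96994683e-04]
 [-9.87983611e-01  2.69750117e-02 -1.52186511e-01]
 [ 1.52140769e-01 -3.75209091e-03 -9.88351713e-01]]
stand [([0.6, -0.044, 0.08], 0.92), ([0.165, -0.296, 0.078], 0.61)]
clip []
fork_handle [([0.47, -0.302, 0.024], 0.56)]
fork_mouth [([0.471, -0.304, 0.023], 0.62)]
tool_pad [([0.494, -0.282, 0.005], 0.61)]
seat [([0.605, -0.044, 0.077], 0.98), ([0.164, -0.294, 0.08], 0.73), ([0.492, -0.281, 0.005], 0.44)]
clip_center []
flux_jar [([0.488, 0.3, 0.067], 0.64), ([0.469, -0.303, 0.022], 0.17)]
flux_brush [([0.473, 0.248, 0.028], 0.79)]
spare_reel [([0.779, 0.119, 0.047], 0.89)]
```

View pics/scene0.png

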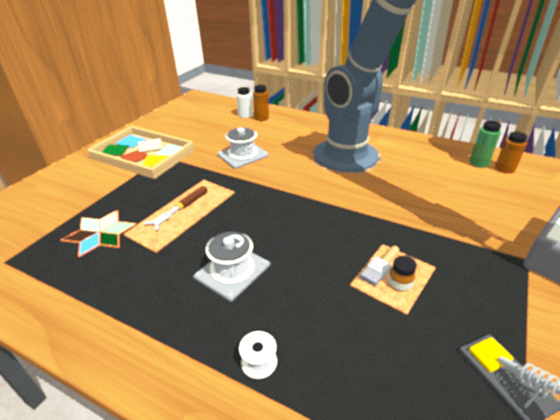

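View pics/top0.png

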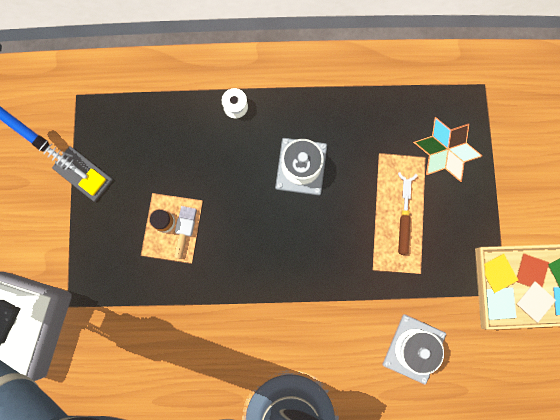

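```bash
cat >> h.py <<'E'
def KD(f): return np.array([[f['fx'],0,f['cx']],[0,f['fy'],f['cy']],[0,0,1.]]),np.array([f['k1'],0,0,0,0.])
def proj(f,P):
    K,D=KD(f); r,_=cv2.Rodrigues(np.array(f['R'])); return cv2.projectPoints(np.array(P,float).reshape(-1,1,3),r,np.array(f['t']),K,D)[0].reshape(-1,2)
def at_z(f,uv,z):
    K,D=KD(f); n=cv2.undistortPoints(np.array(uv,float).reshape(-1,1,2),K,D).reshape(-1,2)
    R=np.array(f['R']);c=-R.T@np.array(f['t']); d=np.c_[n,np.ones(len(n))]@R
    return c+d*((np.asarray(z)-c[2])/d[:,2])[:,None]
def crop(f,u0,v0,w,h,k,n,pts=None,img=None):
    im=(f['color'] if img is None else img)[v0:v0+h,u0:u0+w]; im=cv2.resize(im,None,fx=k,fy=k,interpolation=cv2.INTER_CUBIC)
    if pts is not None:
        for p in pts:
            q=((np.array(p)-[u0,v0]+.5)*k).astype(int); cv2.circle(im,tuple(int(x) for x in q),1,(0,0,255),-1)
    cv2.imwrite('pics/'+n+'.png',im)
E
python3 - <<'E'
from h import *
f=np.load('pics/top0.npy',allow_pickle=True).item(); g=np.load('pics/scene0.npy',allow_pickle=True).item()
crop(f,268,130,70,70,8,'t_st'); crop(f,365,145,100,135,4,'t_fk'); crop(g,190,225,85,75,8,'s_st'); crop(g,120,175,120,80,6,'s_fk')
E
```

```text
(no output)
```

View pics/t_st.png

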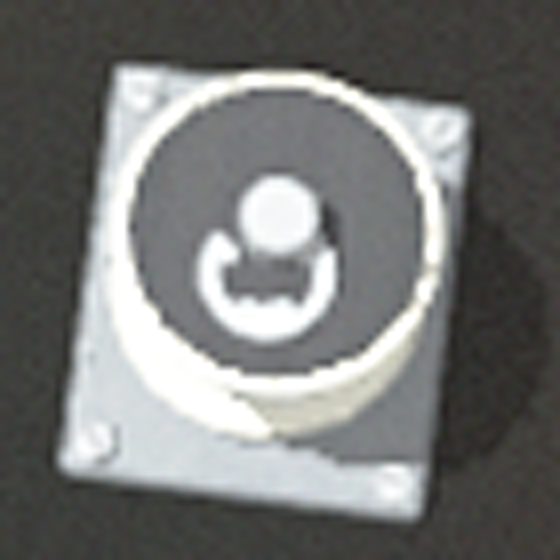

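View pics/s_st.png

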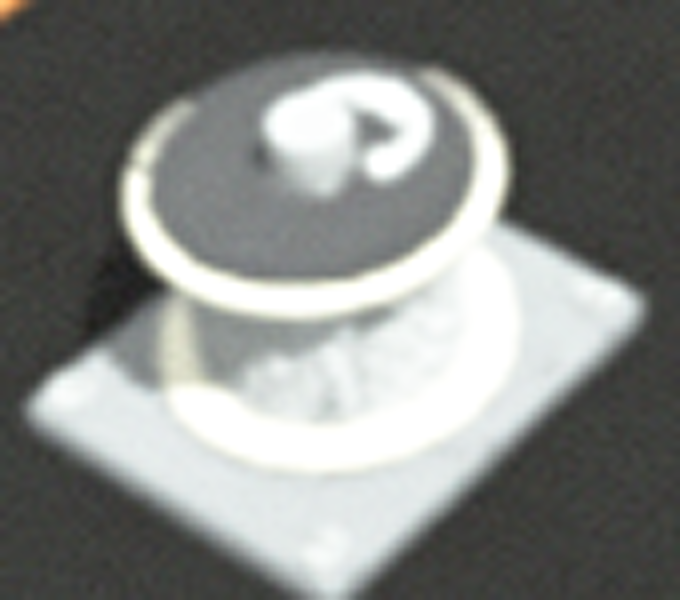

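View pics/t_fk.png

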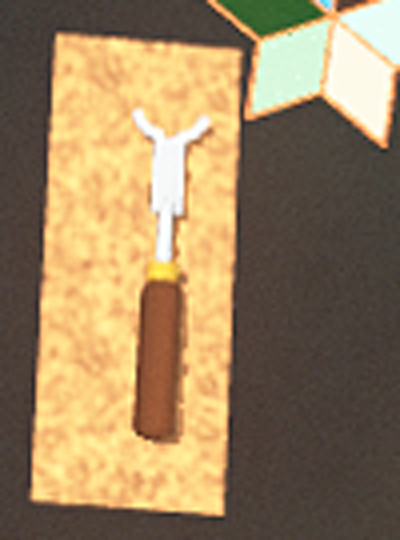

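View pics/s_fk.png

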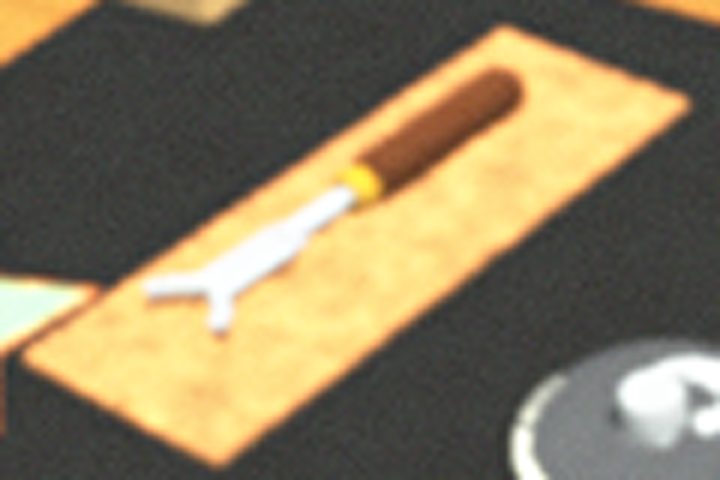

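```bash
cat > fit.py <<'E'
from h import *
f=np.load('pics/top0.npy',allow_pickle=True).item(); g=np.load('pics/scene0.npy',allow_pickle=True).item()
def cp(u0,v0,k,p): return [u0+(p[0]+.5)/k-.5, v0+(p[1]+.5)/k-.5]
def show(n,F,uv,z): print(n,np.round(at_z(F,[uv],z)[0],4))
show('disc T',f,cp(268,130,8,(279,231)),.083)
show('spT T',f,cp(268,130,8,(280,213)),.099)
show('clip T',f,cp(268,130,8,(268,268)),.0845)
show('spT S',g,cp(190,225,8,(310,130)),.099)
# fork
for n,p,z in (('handle near end',(156,438),.015),('handle far end(ferrule end?)',(162,265),.015),('tineL',(137,112),.015),('tineR',(209,120),.015),('notch',(171,139),.015)):
    show('T '+n,f,cp(365,145,4,p),z)
for n,p,z in (('handle near end',(507,85),.015),('ferrule end',(350,185),.015),('tineL',(150,290),.015),('tineR',(218,328),.015),('notch',(213,290),.015)):
    show('S '+n,g,cp(120,175,6,p),z)
for n,p in (('a',(55,33)),('b',(242,48)),('c',(225,515)),('d',(31,500))): show('T pad '+n,f,cp(365,145,4,p),.004)
for n,p in (('a',(20,352)),('b',(220,465)),('c',(690,100)),('d',(503,25))): show('S pad '+n,g,cp(120,175,6,p),.004)
for n,p in (('a',(115,65)),('b',(470,108)),('c',(415,522)),('d',(58,470))): show('T base '+n,f,cp(268,130,8,p),.012)
E
python3 fit.py
```

```text
disc T [ 0.6227 -0.0458  0.083 ]
spT T [ 0.6238 -0.0455  0.099 ]
clip T [ 0.6109 -0.0421  0.0845]
spT S [ 0.6278 -0.0441  0.099 ]
T handle near end [ 0.3905 -0.2923  0.015 ]
T handle far end(ferrule end?) [ 0.4989 -0.303   0.015 ]
T tineL [ 0.5977 -0.2936  0.015 ]
T tineR [ 0.5914 -0.3395  0.015 ]
T notch [ 0.5796 -0.3142  0.015 ]
S handle near end [ 0.3958 -0.2924  0.015 ]
S ferrule end [ 0.4939 -0.3086  0.015 ]
S tineL [ 0.5925 -0.3375  0.015 ]
S tineR [ 0.599  -0.2935  0.015 ]
S notch [ 0.5804 -0.3129  0.015 ]
T pad a [ 0.6539 -0.2465  0.004 ]
T pad b [ 0.6411 -0.3679  0.004 ]
T pad c [ 0.3419 -0.3356  0.004 ]
T pad d [ 0.355  -0.2143  0.004 ]
S pad a [ 0.64   -0.3697  0.004 ]
S pad b [ 0.6555 -0.2451  0.004 ]
S pad c [ 0.3544 -0.215   0.004 ]
S pad d [ 0.34   -0.3379  0.004 ]
T base a [0.6982 0.0013 0.012 ]
T base b [ 0.6809 -0.1122  0.012 ]
T base c [ 0.5462 -0.0891  0.012 ]
T base d [0.5659 0.0229 0.012 ]
```

```bash
cat >> h.py <<'E'
from scipy.spatial.transform import Rotation as Ro
def pose():
    s=ctrl.read_state(); return np.array(s['position']),Ro.from_rotvec(s['ee_rot']),s
def goto(gp,yaw,flip=0):
    """report shift in rows units(tool axes) & turn for grasp point gp with fork axis yaw, tool down"""
    p,R,s=pose()
    x=np.array([-np.sin(yaw),np.cos(yaw),0])*(1,-1)[flip]; y=np.array([0,0,-1.]); z=np.cross(x,y)
    Rt=Ro.from_matrix(np.c_[x,y,z]); tcp=np.array(gp)-y*ctrl.grip_depth
    d=tcp-p
    rv=(R.inv()*Rt).as_rotvec()
    print('t',round(s['time'],3),'tcp',p.round(4),'F',np.round(s['contact_force'],2),'gap',round(s['finger_gap'],4))
    print('axes now\n',R.as_matrix().round(3))
    print('shift world',d.round(4),'in tool now (units)',(R.inv().apply(d)/.04).round(3),'in target frame',(Rt.inv().apply(d)/.04).round(3))
    print('turn units',(rv/np.radians(8)).round(3),'q',np.round(s['joint_pos'],3))
E
python3 - <<'E'
from h import *
th=-0.113; gp=np.array([.438,-.2975,.026])+.025*np.array([np.cos(th),np.sin(th),0]);print(gp)
goto(gp,th,0); goto(gp,th,1)
# overlay fork model
f=np.load('pics/top0.npy',allow_pickle=True).item(); g=np.load('pics/scene0.npy',allow_pickle=True).item()
def fork(c,th,z=.015):
    L=[]
    for x in np.linspace(-50,50,60): L+=[(x,12,11),(x,-12,11)]
    for y in np.linspace(-12,12,12): L+=[(-50,y,11),(50,y,11)]
    for a in np.linspace(-66,66,40): L+=[(165-20.6*np.cos(np.radians(a)),20.6*np.sin(np.radians(a)),2)]
    for x in np.linspace(100,140,20): L+=[(x,10,2),(x,-10,2)]
    L=np.array(L)/1000; return np.c_[c[0]+L[:,0]*np.cos(th)-L[:,1]*np.sin(th),c[1]+L[:,0]*np.sin(th)+L[:,1]*np.cos(th),z+L[:,2]]
P=fork([.438,-.2975],th)
crop(f,365,145,100,135,4,'o1',proj(f,P)); crop(g,120,175,120,80,6,'o2',proj(g,P))
def circ(c,r,z):
    a=np.linspace(0,6.28,80); return np.c_[c[0]+r*np.cos(a),c[1]+r*np.sin(a),0*a+z]
Q=np.r_[circ([.6245,-.045],.046,.083),circ([.6245,-.045],.012,.099),circ([.6115,-.042],.020,.086)]
crop(f,268,130,70,70,8,'o3',proj(f,Q)); crop(g,190,225,85,75,8,'o4',proj(g,Q))
a=cv2.imread('pics/o1.png');b=cv2.imread('pics/o2.png')
def stack(a,b,n):
    h=max(a.shape[0],b.shape[0]);o=np.zeros((h,a.shape[1]+b.shape[1],3),np.uint8);o[:a.shape[0],:a.shape[1]]=a;o[:b.shape[0],a.shape[1]:]=b
    s=min(1,800/o.shape[1],600/h); cv2.imwrite(n,cv2.resize(o,None,fx=s,fy=s,interpolation=cv2.INTER_AREA))
stack(a,b,'pics/oa.png');stack(cv2.imread('pics/o3.png'),cv2.imread('pics/o4.png'),'pics/ob.png')
E
```

```text
[ 0.46284056 -0.30031899  0.026     ]
t 1.1 tcp [0.2904 0.6094 0.2923] F [-0.44 -0.25 -0.75] gap 0.0872
axes now
 [[ 0.43   0.    -0.903]
 [ 0.903  0.     0.43 ]
 [ 0.    -1.     0.   ]]
shift world [ 0.1724 -0.9097 -0.2153] in tool now (units) [-18.676   5.379 -13.676] in target frame [-22.111   5.382  -6.848]
turn units [ 0.000e+00 -2.376e+00  1.000e-03] q [-1.155  0.469 -0.049  1.532  0.024  1.141 -0.082]
t 1.1 tcp [0.2904 0.6094 0.2923] F [-0.44 -0.25 -0.75] gap 0.0872
axes now
 [[ 0.43   0.    -0.903]
 [ 0.903  0.     0.43 ]
 [ 0.    -1.     0.   ]]
shift world [ 0.1724 -0.9097 -0.2153] in tool now (units) [-18.676   5.379 -13.676] in target frame [22.111  5.382  6.848]
turn units [-1.0000e-03  2.0124e+01  0.0000e+00] q [-1.155  0.469 -0.049  1.532  0.024  1.141 -0.082]
```

View pics/oa.png

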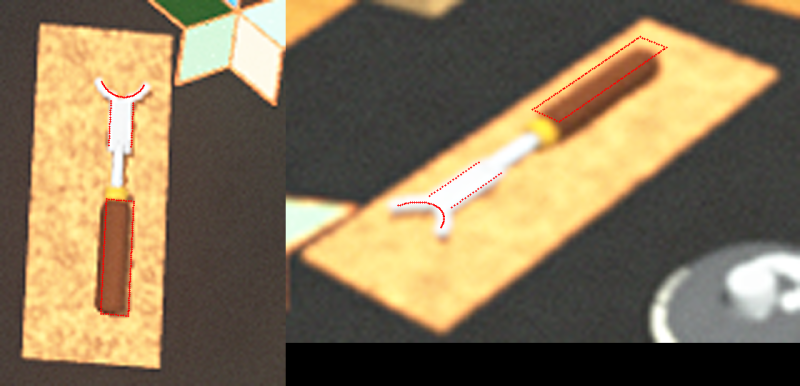

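View pics/ob.png

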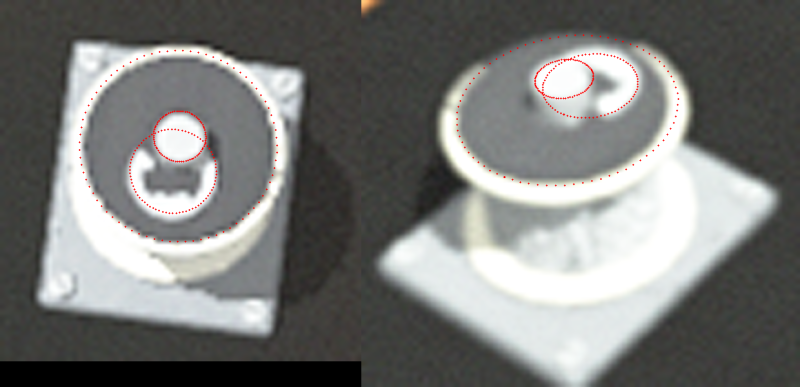

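Call:
send_rows --increments '[{"ry":-0.75},{"ry":-0.75,"dz":-0.5},{"ry":-0.75,"dz":-0.5},{"dx":-1,"dz":-1},{"dx":-1,"dz":-1},{"dx":-1,"dz":-1},{"dx":-1,"dz":-1},{"dx":-1,"dz":-1},{"dx":-1,"dz":-1},{"dx":-1,"dz":-0.2},{"dx":-1},{"dx":-1},{"dx":-1},{"dx":-1},{"dx":-1},{"dx":-1},{"dx":-1},{"dx":-1},{"dx":-1},{"dx":-1}]'

```text
invalid input
```

```bash
python3 -c "
from h import *
goto([.4628,-.298,.026],-.13)"
```

```text
t 1.1 tcp [0.2904 0.6094 0.2923] F [-0.44 -0.25 -0.75] gap 0.0872
axes now
 [[ 0.43   0.    -0.903]
 [ 0.903  0.     0.43 ]
 [ 0.    -1.     0.   ]]
shift world [ 0.1724 -0.9074 -0.2153] in tool now (units) [-18.624   5.379 -13.65 ] in target frame [-21.934   5.382  -7.214]
turn units [ 0.000e+00 -2.254e+00  1.000e-03] q [-1.155  0.469 -0.049  1.532  0.024  1.141 -0.082]
```

Call:
send_rows --increments '[{"rx":0,"ry":-0.75,"rz":0,"dx":0,"dy":0,"dz":0,"grip":1},{"rx":0,"ry":-0.75,"rz":0,"dx":0,"dy":0,"dz":-0.5,"grip":1},{"rx":0,"ry":-0.75,"rz":0,"dx":0,"dy":0,"dz":-0.5,"grip":1},{"rx":0,"ry":0,"rz":0,"dx":-1,"dy":0,"dz":-1,"grip":1},{"rx":0,"ry":0,"rz":0,"dx":-1,"dy":0,"dz":-1,"grip":1},{"rx":0,"ry":0,"rz":0,"dx":-1,"dy":0,"dz":-1,"grip":1},{"rx":0,"ry":0,"rz":0,"dx":-1,"dy":0,"dz":-1,"grip":1},{"rx":0,"ry":0,"rz":0,"dx":-1,"dy":0,"dz":-1,"grip":1},{"rx":0,"ry":0,"rz":0,"dx":-1,"dy":0,"dz":-1,"grip":1},{"rx":0,"ry":0,"rz":0,"dx":-1,"dy":0,"dz":-0.2,"grip":1},{"rx":0,"ry":0,"rz":0,"dx":-1,"dy":0,"dz":0,"grip":1},{"rx":0,"ry":0,"rz":0,"dx":-1,"dy":0,"dz":0,"grip":1},{"rx":0,"ry":0,"rz":0,"dx":-1,"dy":0,"dz":0,"grip":1},{"rx":0,"ry":0,"rz":0,"dx":-1,"dy":0,"dz":0,"grip":1},{"rx":0,"ry":0,"rz":0,"dx":-1,"dy":0,"dz":0,"grip":1},{"rx":0,"ry":0,"rz":0,"dx":-1,"dy":0,"dz":0,"grip":1},{"rx":0,"ry":0,"rz":0,"dx":-1,"dy":0,"dz":0,"grip":1},{"rx":0,"ry":0,"rz":0,"dx":-1,"dy":0,"dz":0,"grip":1},{"rx":0,"ry":0,"rz":0,"dx":-1,"dy":0,"dz":0,"grip":1},{"rx":0,"ry":0,"rz":0,"dx":-1,"dy":0,"dz":0,"grip":1}]'

```text
time: 3.6
position: [0.4858, -0.1097, 0.2925]
ee_rot: [-1.269, -1.113, 1.112]
contact_force: [0.1, -0.6, -0.3]
finger_gap: 0.0868
```

```bash
python3 -c "
from h import *
goto([.4628,-.298,.026],-.13)"
```

```text
t 3.6 tcp [ 0.4858 -0.1097  0.2925] F [ 0.06 -0.63 -0.29] gap 0.0868
axes now
 [[ 0.13   0.001 -0.991]
 [ 0.991  0.     0.13 ]
 [ 0.    -1.    -0.001]]
shift world [-0.023  -0.1883 -0.2155] in tool now (units) [-4.743  5.387 -0.038] in target frame [-4.741  5.388 -0.04 ]
turn units [ 0.006 -0.004  0.001] q [-0.031  0.176  0.193  1.954 -0.04   1.014  1.62 ]
```

Call:
send_rows --increments '[{"rx":0,"ry":0,"rz":0,"dx":-1,"dy":0.5,"dz":0,"grip":1},{"rx":0,"ry":0,"rz":0,"dx":-1,"dy":0.5,"dz":0,"grip":1},{"rx":0,"ry":0,"rz":0,"dx":-1,"dy":0.5,"dz":0,"grip":1},{"rx":0,"ry":0,"rz":0,"dx":-1,"dy":0.6,"dz":-0.04,"grip":1},{"rx":0,"ry":0,"rz":0,"dx":-0.74,"dy":0.8,"dz":0,"grip":1},{"rx":0,"ry":0,"rz":0,"dx":0,"dy":0.8,"dz":0,"grip":1},{"rx":0,"ry":0,"rz":0,"dx":0,"dy":0.6,"dz":0,"grip":1},{"rx":0,"ry":0,"rz":0,"dx":0,"dy":0.5,"dz":0,"grip":1},{"rx":0,"ry":0,"rz":0,"dx":0,"dy":0.3,"dz":0,"grip":1},{"rx":0,"ry":0,"rz":0,"dx":0,"dy":0.2,"dz":0,"grip":1},{"rx":0,"ry":0,"rz":0,"dx":0,"dy":0,"dz":0,"grip":1}]'

```text
time: 4.97
position: [0.4629, -0.2966, 0.0801]
ee_rot: [-1.268, -1.112, 1.112]
contact_force: [-0.8, -0.0, 0.1]
finger_gap: 0.0871
```

```bash
python3 -c "
from h import *
goto([.4628,-.298,.026],-.13)
f=eyes.grab_frame('scene');save(f,'s1');crop(f,120,150,130,110,6,'s1c')
f=eyes.grab_frame('top');save(f,'t1')"
```

```text
t 4.975 tcp [ 0.4629 -0.2966  0.0801] F [-0.78 -0.04  0.14] gap 0.0871
axes now
 [[ 0.13  -0.    -0.991]
 [ 0.991  0.     0.13 ]
 [ 0.    -1.     0.   ]]
shift world [-0.0001 -0.0014 -0.0031] in tool now (units) [-0.034  0.078 -0.002] in target frame [-0.034  0.078 -0.001]
turn units [-0.002 -0.004  0.001] q [ 0.324  0.552  0.22   2.013 -0.205  0.597  2.123]
```

View pics/s1c.png

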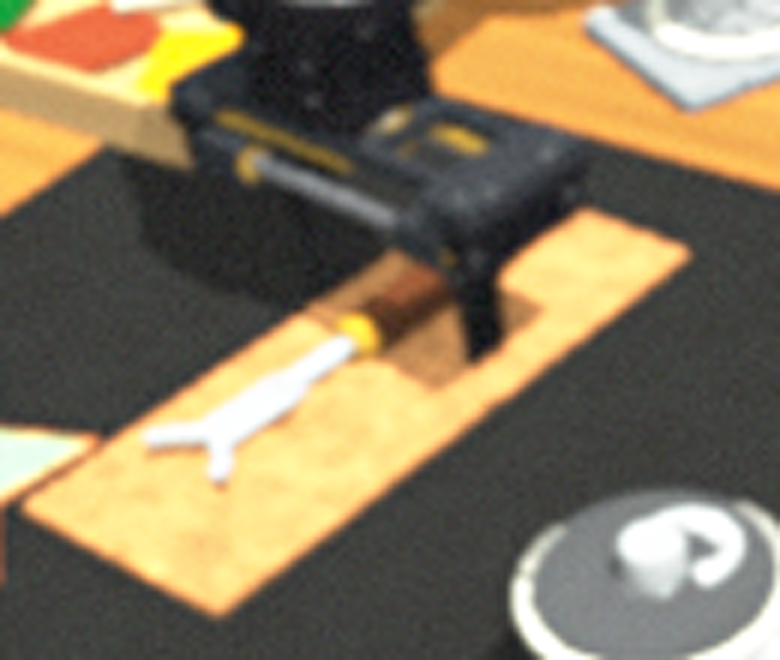

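Call:
send_rows --increments '[{"rx":0,"ry":0,"rz":0,"dx":-0.03,"dy":0.06,"dz":0,"grip":1},{"rx":0,"ry":0,"rz":0,"dx":0,"dy":0,"dz":0,"grip":-1},{"rx":0,"ry":0,"rz":0,"dx":0,"dy":0,"dz":0,"grip":-1},{"rx":0,"ry":0,"rz":0,"dx":0,"dy":0,"dz":0,"grip":-1},{"rx":0,"ry":0,"rz":0,"dx":0,"dy":0,"dz":0,"grip":-1},{"rx":0,"ry":0,"rz":0,"dx":0,"dy":0,"dz":0,"grip":-1},{"rx":0,"ry":0,"rz":0,"dx":0,"dy":0,"dz":0,"grip":-1},{"rx":0,"ry":0,"rz":0,"dx":0,"dy":0,"dz":0,"grip":-1}]' --grip_force 50

```text
time: 6.08
position: [0.4627, -0.298, 0.0778]
ee_rot: [-1.268, -1.112, 1.113]
contact_force: [0.0, -0.8, -0.0]
finger_gap: 0.0251
```

```bash
python3 -c "
from h import *
goto([.4628,-.298,.026],-.13)
f=eyes.grab_frame('scene');crop(f,120,150,130,110,6,'s2c')
f=eyes.grab_frame('top');crop(f,365,145,100,135,4,'t2c')"
```

```text
t 6.075 tcp [ 0.4627 -0.298   0.0778] F [ 0.02 -0.8  -0.02] gap 0.0251
axes now
 [[ 0.13   0.    -0.991]
 [ 0.991 -0.     0.13 ]
 [-0.    -1.    -0.   ]]
shift world [ 0.0001 -0.     -0.0008] in tool now (units) [-0.001  0.02  -0.002] in target frame [-0.001  0.02  -0.002]
turn units [ 0.    -0.004 -0.001] q [ 0.327  0.557  0.219  2.013 -0.207  0.593  2.126]
```

View pics/t2c.png

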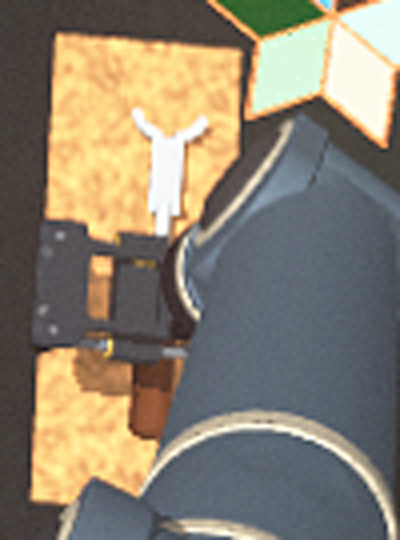

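Call:
send_rows --increments '[{"rx":0,"ry":0,"rz":0,"dx":0,"dy":-0.3,"dz":0,"grip":-1},{"rx":0,"ry":0,"rz":0,"dx":0,"dy":-0.7,"dz":0,"grip":-1},{"rx":0,"ry":0,"rz":0,"dx":0,"dy":-1,"dz":0,"grip":-1},{"rx":0,"ry":0,"rz":0,"dx":0.5,"dy":-1,"dz":0,"grip":-1},{"rx":0,"ry":0,"rz":0,"dx":1,"dy":-0.5,"dz":0.1,"grip":-1},{"rx":0,"ry":0,"rz":0,"dx":1,"dy":0,"dz":0.2,"grip":-1},{"rx":0,"ry":0,"rz":0,"dx":1,"dy":0,"dz":0.2,"grip":-1},{"rx":0,"ry":0,"rz":0,"dx":1,"dy":0,"dz":0.2,"grip":-1},{"rx":0,"ry":0,"rz":0,"dx":1,"dy":0,"dz":0.2,"grip":-1},{"rx":0,"ry":0,"rz":0,"dx":1,"dy":0,"dz":0,"grip":-1},{"rx":0,"ry":0.36,"rz":0,"dx":0.5,"dy":0,"dz":0,"grip":-1},{"rx":0,"ry":0.36,"rz":0,"dx":0,"dy":0,"dz":0,"grip":-1},{"rx":0,"ry":0,"rz":0,"dx":0,"dy":0,"dz":0,"grip":-1},{"rx":0,"ry":0,"rz":0,"dx":0,"dy":0,"dz":0,"grip":-1}]'

```text
time: 7.92
position: [0.4634, -0.0159, 0.2181]
ee_rot: [-1.31, -1.038, 1.037]
contact_force: [0.0, -0.1, -1.4]
finger_gap: 0.0237
```

```bash
cat >> h.py <<'E'
def forkpts(m,th,z):
    L=[]
    for a in np.linspace(-66,66,40): L+=[(-20.6*np.cos(np.radians(a)),20.6*np.sin(np.radians(a)),2)]
    for x in np.linspace(-65,-30,20): L+=[(x,10,2),(x,-10,2)]
    L=np.array(L)/1000; return np.c_[m[0]+L[:,0]*np.cos(th)-L[:,1]*np.sin(th),m[1]+L[:,0]*np.sin(th)+L[:,1]*np.cos(th),z+L[:,2]]
def circ(c,r,z):
    a=np.linspace(0,6.28,80); return np.c_[c[0]+r*np.cos(a),c[1]+r*np.sin(a),0*a+z]
def stack(a,b,n):
    a=cv2.imread('pics/'+a+'.png');b=cv2.imread('pics/'+b+'.png')
    h=max(a.shape[0],b.shape[0]);o=np.zeros((h,a.shape[1]+b.shape[1],3),np.uint8);o[:a.shape[0],:a.shape[1]]=a;o[:b.shape[0],a.shape[1]:]=b
    s=min(1,800/o.shape[1],600/h); cv2.imwrite('pics/'+n+'.png',cv2.resize(o,None,fx=s,fy=s,interpolation=cv2.INTER_AREA))
def yaw(): 
    p,R,s=pose(); z=-R.as_matrix()[:,2]; return np.arctan2(z[1],z[0]),z
def mouth(L=.139):
    p,R,s=pose(); th,z=yaw(); return p+L*z-[0,0,.0628],th
E
python3 -c "
from h import *
goto([.4644,-.0079,.18],-.23)
m,th=mouth();print('mouth',m,th)
f=eyes.grab_frame('top');g=eyes.grab_frame('scene')
np.save('pics/topA.npy',f);np.save('pics/sceneA.npy',g)
P=forkpts(m,th,m[2])
crop(f,250,110,100,100,6,'a1',proj(f,P));crop(g,160,180,110,120,6,'a2',proj(g,P));stack('a1','a2','a')
crop(f,250,110,100,100,6,'b1');crop(g,160,180,110,120,6,'b2');stack('b1','b2','b')
"
```

```text
t 7.925 tcp [ 0.4634 -0.0159  0.2181] F [ 0.04 -0.13 -1.43] gap 0.0237
axes now
 [[ 0.229  0.    -0.973]
 [ 0.973  0.     0.229]
 [ 0.    -1.    -0.   ]]
shift world [0.001  0.008  0.0129] in tool now (units) [ 0.201 -0.322  0.022] in target frame [ 0.2   -0.322  0.022]
turn units [ 0.002 -0.008  0.001] q [-0.214  0.213  0.18   2.108 -0.052  0.825  1.337]
mouth [ 0.5987333  -0.04775731  0.15537867] -0.23117393948529957
```

View pics/a.png

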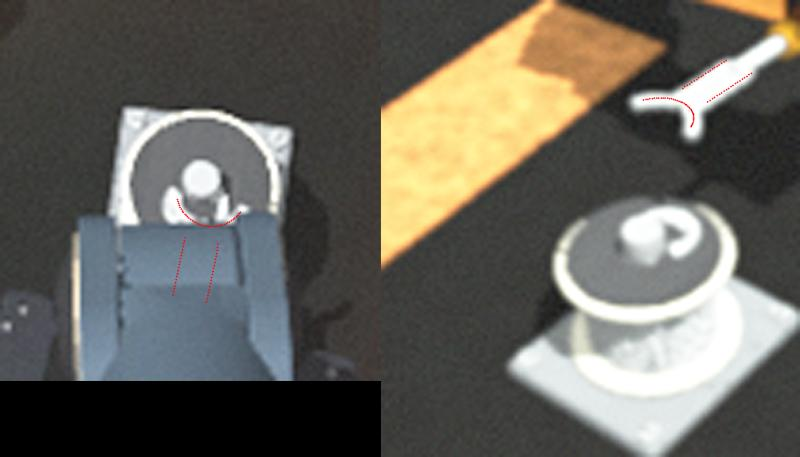

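View pics/b.png

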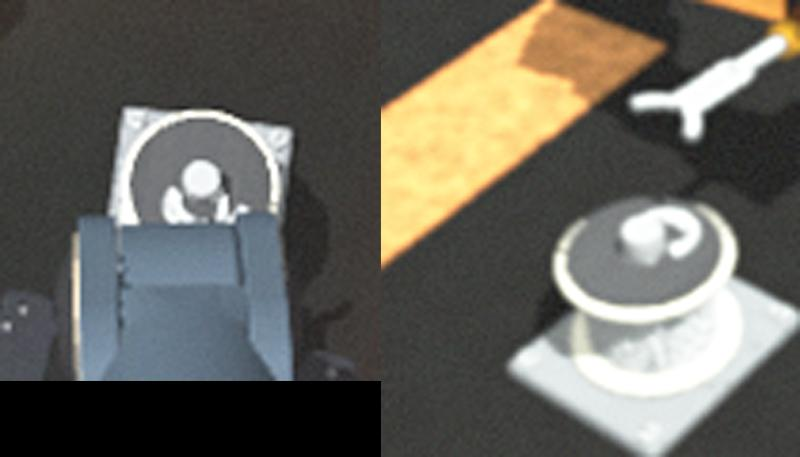

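Call:
send_rows --increments '[{"rx":0,"ry":0,"rz":0,"dx":0.2,"dy":0.3,"dz":0.05,"grip":-1},{"rx":0,"ry":0,"rz":0,"dx":0,"dy":0.5,"dz":0,"grip":-1},{"rx":0,"ry":0,"rz":0,"dx":0,"dy":0.4,"dz":0,"grip":-1},{"rx":0,"ry":0,"rz":0,"dx":0,"dy":0.3,"dz":0,"grip":-1},{"rx":0,"ry":0,"rz":0,"dx":0,"dy":0,"dz":0,"grip":-1},{"rx":0,"ry":0,"rz":0,"dx":0,"dy":0,"dz":0,"grip":-1}]'

```text
time: 8.78
position: [0.4638, -0.0073, 0.1581]
ee_rot: [-1.31, -1.038, 1.037]
contact_force: [-0.3, 0.4, -0.9]
finger_gap: 0.0239
```

```bash
python3 -c "
from h import *
m,th=mouth();print('mouth',m.round(4),th,yaw()[1].round(4),pose()[2]['contact_force'])
f=eyes.grab_frame('top');g=eyes.grab_frame('scene')
P=np.r_[forkpts(m,th,m[2]),circ([.6245,-.045],.012,.099)]
crop(f,270,130,70,60,8,'a1',proj(f,P));crop(g,190,210,70,60,10,'a2',proj(g,P));stack('a1','a2','a')
crop(f,270,130,70,60,8,'b1');crop(g,190,210,70,60,10,'b2');stack('b1','b2','b')
"
```

```text
mouth [ 0.5991 -0.0391  0.0953] -0.23122451343299336 [ 9.734e-01 -2.292e-01  6.000e-04] [-0.34878084  0.43202491 -0.87488182]
```

View pics/a.png

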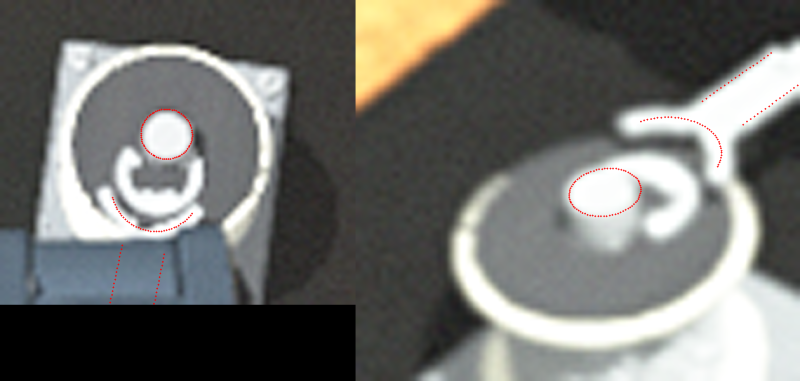

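View pics/b.png

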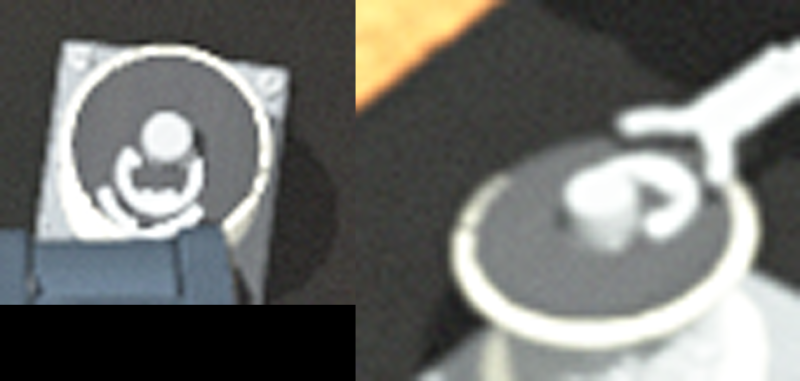

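Call:
send_rows --increments '[{"rx":0,"ry":0,"rz":0,"dx":0,"dy":0.15,"dz":0,"grip":-1},{"rx":0,"ry":0,"rz":0,"dx":0,"dy":0.08,"dz":0,"grip":-1},{"rx":0,"ry":0,"rz":0,"dx":0,"dy":0,"dz":0,"grip":-1},{"rx":0,"ry":0,"rz":0,"dx":0,"dy":0,"dz":0,"grip":-1},{"rx":0,"ry":0,"rz":0,"dx":0,"dy":0,"dz":-0.1,"grip":-1},{"rx":0,"ry":0,"rz":0,"dx":0,"dy":0,"dz":-0.1,"grip":-1},{"rx":0,"ry":0,"rz":0,"dx":0,"dy":0,"dz":0,"grip":-1},{"rx":0,"ry":0,"rz":0,"dx":0,"dy":0,"dz":0,"grip":-1}]'

```text
time: 9.88
position: [0.4712, -0.0092, 0.1486]
ee_rot: [-1.31, -1.037, 1.037]
contact_force: [-0.6, 0.7, -1.1]
finger_gap: 0.0236
```

```bash
cat > look.py <<'E'
from h import *
import sys
n=sys.argv[1]; S=np.array([.6243,-.045])
m,th=mouth();s=pose()[2];a=np.array([np.cos(th),np.sin(th)]);F=np.array(s['contact_force'])
print('t',s['time'],'mouth',m.round(4),'short mm',((S-m[:2])@a*1e3).round(2),'lat mm',(np.cross(a,m[:2]-S)*1e3).round(2),'F',F.round(2),'axial',(F[:2]@a).round(2),'th',round(th,3))
f=eyes.grab_frame('top');g=eyes.grab_frame('scene')
P=np.r_[forkpts(m,th,m[2]),circ([.6245,-.045],.012,.099)]
if len(sys.argv)<3: P=None
crop(f,270,130,70,60,8,n+'1',None if P is None else proj(f,P));crop(g,190,210,70,60,10,n+'2',None if P is None else proj(g,P));stack(n+'1',n+'2',n)
E
python3 look.py c
```

```text
t 9.875 mouth [ 0.6065 -0.041   0.0858] short mm 18.24 lat mm -0.2 F [-0.56  0.67 -1.1 ] axial -0.69 th -0.231look.py:5: DeprecationWarning: Arrays of 2-dimensional vectors are deprecated. Use arrays of 3-dimensional vectors instead. (deprecated in NumPy 2.0)
  print('t',s['time'],'mouth',m.round(4),'short mm',((S-m[:2])@a*1e3).round(2),'lat mm',(np.cross(a,m[:2]-S)*1e3).round(2),'F',F.round(2),'axial',(F[:2]@a).round(2),'th',round(th,3))
```

View pics/c.png

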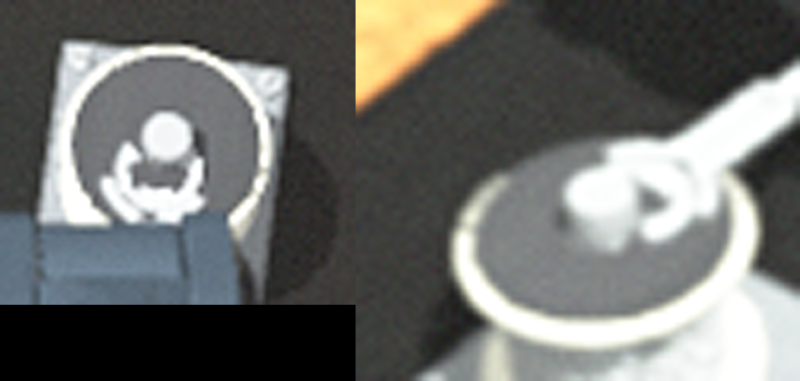

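Call:
send_rows --increments '[{"rx":0,"ry":0,"rz":0,"dx":0,"dy":0,"dz":-0.05,"grip":-1},{"rx":0,"ry":0,"rz":0,"dx":0,"dy":0,"dz":-0.05,"grip":-1},{"rx":0,"ry":0,"rz":0,"dx":0,"dy":0,"dz":-0.05,"grip":-1},{"rx":0,"ry":0,"rz":0,"dx":0,"dy":0,"dz":0,"grip":-1},{"rx":0,"ry":0,"rz":0,"dx":0,"dy":0,"dz":0,"grip":-1}]'

```text
time: 10.6
position: [0.4771, -0.0105, 0.1486]
ee_rot: [-1.31, -1.037, 1.037]
contact_force: [-0.3, -0.4, -1.5]
finger_gap: 0.0239
```

```bash
python3 -W ignore look.py d
```

```text
t 10.6 mouth [ 0.6124 -0.0424  0.0859] short mm 12.16 lat mm -0.14 F [-0.31 -0.37 -1.52] axial -0.22 th -0.231
```

View pics/d.png

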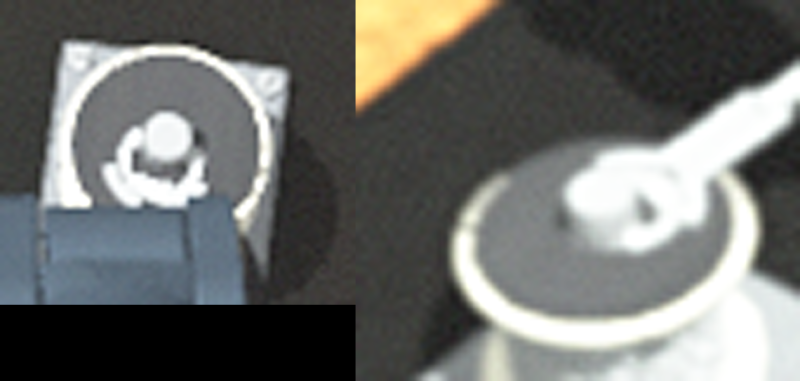

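Call:
send_rows --increments '[{"rx":0,"ry":0,"rz":0,"dx":0,"dy":0,"dz":-0.02,"grip":-1},{"rx":0,"ry":0,"rz":0,"dx":0,"dy":0,"dz":-0.02,"grip":-1},{"rx":0,"ry":0,"rz":0,"dx":0,"dy":0,"dz":-0.01,"grip":-1},{"rx":0,"ry":0,"rz":0,"dx":0,"dy":0,"dz":0,"grip":-1}]'

```text
time: 11.2
position: [0.4786, -0.011, 0.1485]
ee_rot: [-1.309, -1.036, 1.038]
contact_force: [-2.3, 0.3, -0.9]
finger_gap: 0.0234
```

```bash
python3 -W ignore look.py e
```

```text
t 11.2 mouth [ 0.6139 -0.0429  0.0855] short mm 10.62 lat mm -0.35 F [-2.34  0.34 -0.93] axial -2.36 th -0.231
```

Call:
send_rows --increments '[{"rx":0,"ry":0,"rz":0,"dx":0,"dy":0,"dz":-0.02,"grip":-1},{"rx":0,"ry":0,"rz":0,"dx":0,"dy":0,"dz":0,"grip":-1}]'

```text
time: 11.55
position: [0.4793, -0.0111, 0.1484]
ee_rot: [-1.309, -1.036, 1.038]
contact_force: [-3.6, 0.4, -1.6]
finger_gap: 0.0235
```

Call:
send_rows --increments '[{"rx":0,"ry":0,"rz":0,"dx":0,"dy":0,"dz":-0.02,"grip":-1},{"rx":0,"ry":0,"rz":0,"dx":0,"dy":0,"dz":0,"grip":-1}]'

```text
time: 11.8
position: [0.4807, -0.0115, 0.1486]
ee_rot: [-1.31, -1.037, 1.037]
contact_force: [-1.6, 0.4, -0.9]
finger_gap: 0.0235
```

```bash
python3 -W ignore look.py e
```

```text
t 11.8 mouth [ 0.616  -0.0433  0.0859] short mm 8.49 lat mm -0.28 F [-1.63  0.44 -0.92] axial -1.69 th -0.231
```

View pics/e.png

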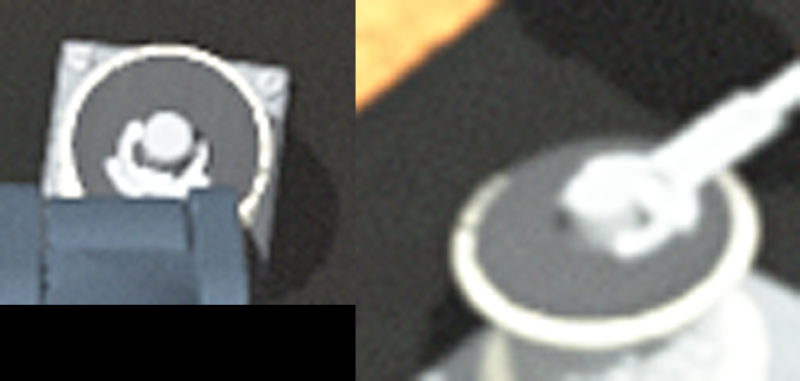

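Call:
send_rows --increments '[{"rx":0,"ry":0,"rz":0,"dx":0,"dy":0,"dz":-0.02,"grip":-1},{"rx":0,"ry":0,"rz":0,"dx":0,"dy":0,"dz":0,"grip":-1}]'

```text
time: 12.15
position: [0.4811, -0.0116, 0.1485]
ee_rot: [-1.309, -1.037, 1.037]
contact_force: [-3.1, -0.1, -1.4]
finger_gap: 0.0237
```

Call:
send_rows --increments '[{"rx":0,"ry":0,"rz":0,"dx":0,"dy":0,"dz":-0.02,"grip":-1},{"rx":0,"ry":0,"rz":0,"dx":0,"dy":0,"dz":0,"grip":-1}]'

```text
time: 12.4
position: [0.4834, -0.0118, 0.149]
ee_rot: [-1.312, -1.04, 1.036]
contact_force: [0.2, -0.7, -1.2]
finger_gap: 0.0237
```

Call:
send_rows --increments '[{"rx":0,"ry":0,"rz":0,"dx":0,"dy":0,"dz":-0.02,"grip":-1},{"rx":0,"ry":0,"rz":0,"dx":0,"dy":0,"dz":0,"grip":-1}]'

```text
time: 12.65
position: [0.4836, -0.0118, 0.1489]
ee_rot: [-1.311, -1.039, 1.036]
contact_force: [0.9, 0.7, -1.3]
finger_gap: 0.0238
```

```bash
python3 -W ignore look.py f2
```

```text
t 12.65 mouth [ 0.619  -0.0436  0.0863] short mm 5.53 lat mm 0.15 F [ 0.89  0.74 -1.26] axial 0.7 th -0.231
```

View pics/f2.png

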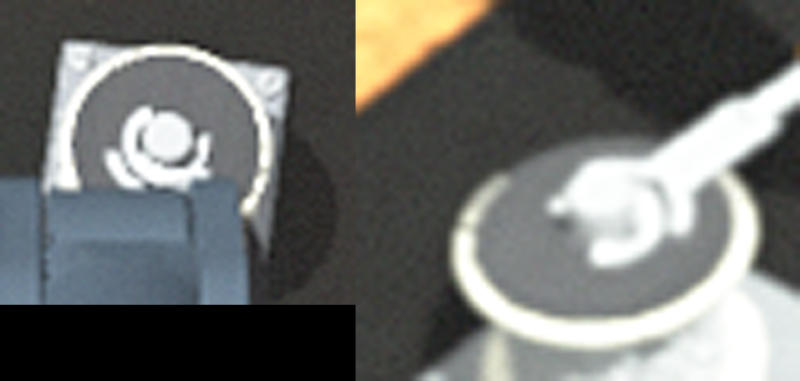

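```bash
python3 -W ignore - <<'E'
from h import *
f=eyes.grab_frame('top');g=eyes.grab_frame('scene')
crop(f,280,140,50,36,14,'g1');crop(g,205,222,46,34,16,'g2')
for F in(f,g):
    for t in ('clip','clip_center'): print(t,[(np.round(d['point'],4).tolist(),round(d['score'],2)) for d in models.look_for(F,t)])
E
```

```text
clip []
clip_center []
clip [([0.6254, -0.0309, 0.0895], 0.63)]
clip_center []
```

View pics/g1.png

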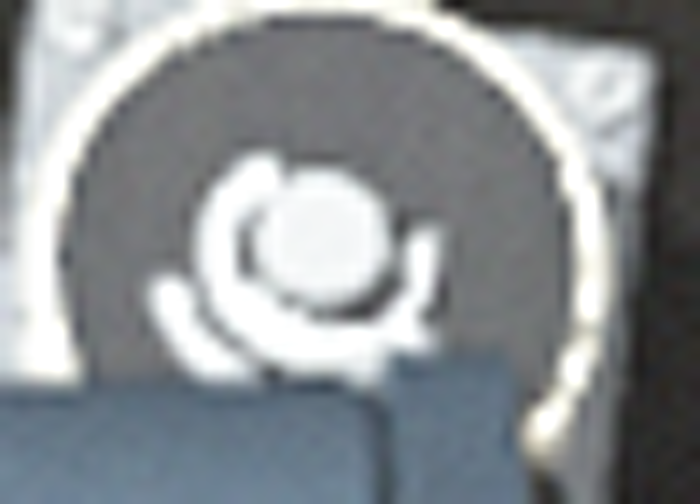

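View pics/g2.png

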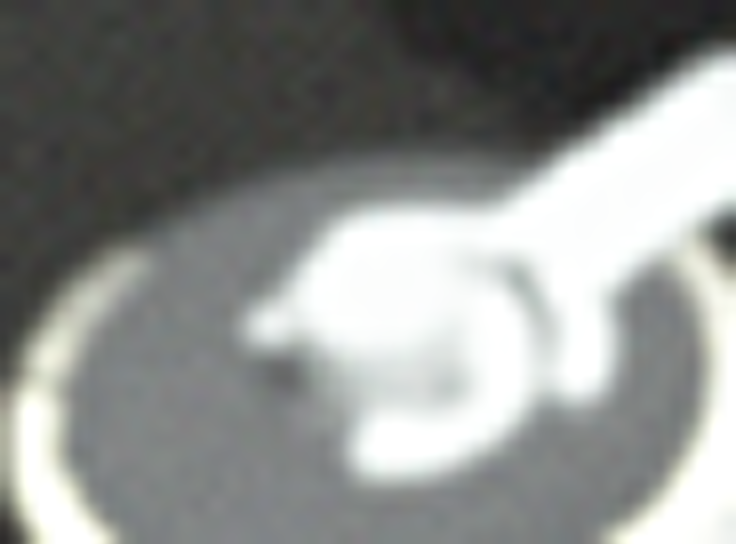

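Call:
send_rows --increments '[{"rx":0,"ry":0,"rz":0,"dx":0,"dy":0,"dz":-0.025,"grip":-1},{"rx":0,"ry":0,"rz":0,"dx":0,"dy":0,"dz":0,"grip":-1}]'

```text
time: 13.3
position: [0.484, -0.0122, 0.1486]
ee_rot: [-1.31, -1.037, 1.037]
contact_force: [-0.3, -0.3, -1.6]
finger_gap: 0.0232
```

Call:
send_rows --increments '[{"rx":0,"ry":0,"rz":0,"dx":0,"dy":0,"dz":-0.025,"grip":-1},{"rx":0,"ry":0,"rz":0,"dx":0,"dy":0,"dz":0,"grip":-1}]'

```text
time: 13.55
position: [0.4848, -0.0125, 0.1486]
ee_rot: [-1.31, -1.037, 1.037]
contact_force: [-0.9, -0.2, -1.3]
finger_gap: 0.0236
```

Call:
send_rows --increments '[{"rx":0,"ry":0,"rz":0,"dx":0,"dy":0,"dz":-0.025,"grip":-1},{"rx":0,"ry":0,"rz":0,"dx":0,"dy":0,"dz":0,"grip":-1}]'

```text
time: 13.8
position: [0.4857, -0.0127, 0.1485]
ee_rot: [-1.31, -1.037, 1.037]
contact_force: [-0.7, -0.4, -1.8]
finger_gap: 0.0235
```

```bash
python3 -W ignore look.py h1
```

```text
t 13.8 mouth [ 0.621  -0.0446  0.0857] short mm 3.33 lat mm -0.39 F [-0.69 -0.4  -1.85] axial -0.58 th -0.231
```

View pics/h1.png

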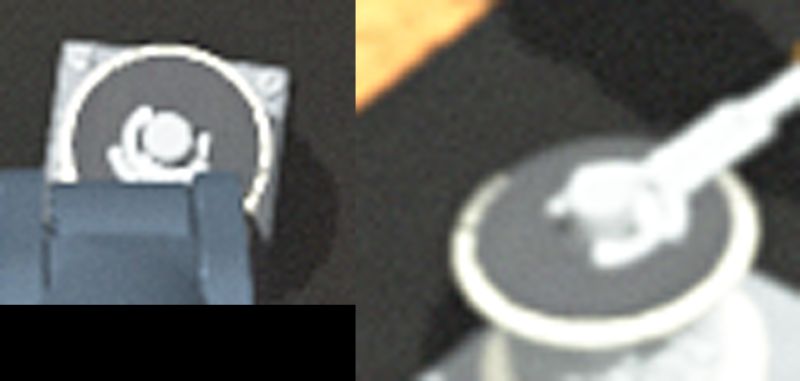

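Call:
send_rows --increments '[{"rx":0,"ry":0,"rz":0,"dx":0,"dy":0,"dz":-0.02,"grip":-1},{"rx":0,"ry":0,"rz":0,"dx":0,"dy":0,"dz":0,"grip":-1}]'

```text
time: 14.15
position: [0.4863, -0.0129, 0.1485]
ee_rot: [-1.309, -1.037, 1.037]
contact_force: [-2.3, -0.3, -0.9]
finger_gap: 0.0239
```

Call:
send_rows --increments '[{"rx":0,"ry":0,"rz":0,"dx":0,"dy":0,"dz":-0.02,"grip":-1},{"rx":0,"ry":0,"rz":0,"dx":0,"dy":0,"dz":0,"grip":-1}]'

```text
time: 14.4
position: [0.4868, -0.0129, 0.1484]
ee_rot: [-1.309, -1.036, 1.038]
contact_force: [-3.2, -1.1, -1.0]
finger_gap: 0.0236
```

Call:
send_rows --increments '[{"rx":0,"ry":0,"rz":0,"dx":0,"dy":0,"dz":-0.02,"grip":-1},{"rx":0,"ry":0,"rz":0,"dx":0,"dy":0,"dz":0,"grip":-1}]'

```text
time: 14.65
position: [0.4871, -0.013, 0.1483]
ee_rot: [-1.308, -1.035, 1.039]
contact_force: [-5.2, 0.6, -0.2]
finger_gap: 0.0235
```

Call:
send_rows --increments '[{"rx":0,"ry":0,"rz":0,"dx":0,"dy":0,"dz":-0.02,"grip":-1},{"rx":0,"ry":0,"rz":0,"dx":0,"dy":0,"dz":0,"grip":-1}]'

```text
time: 14.9
position: [0.4874, -0.0131, 0.1481]
ee_rot: [-1.307, -1.034, 1.039]
contact_force: [-6.4, -0.1, -0.0]
finger_gap: 0.0235
```

Call:
send_rows --increments '[{"rx":0,"ry":0,"rz":0,"dx":0,"dy":0,"dz":-0.02,"grip":-1},{"rx":0,"ry":0,"rz":0,"dx":0,"dy":0,"dz":0,"grip":-1}]'

```text
time: 15.15
position: [0.4875, -0.0132, 0.148]
ee_rot: [-1.306, -1.034, 1.04]
contact_force: [-6.9, 0.3, 0.2]
finger_gap: 0.0235
```

```bash
python3 -W ignore look.py i1; python3 -W ignore -c "
from h import *
p,R,s=pose();print(p,yaw(),s['moment'])"
```

```text
t 15.15 mouth [ 0.6229 -0.045   0.0844] short mm 1.4 lat mm -0.35 F [-6.9   0.3   0.23] axial -6.79 th -0.231
[ 0.48754958 -0.01319196  0.14797126] (np.float64(-0.2309987919165588), array([ 0.97342473, -0.22894673, -0.00526123])) [ 0.06197129  1.42851516 -0.14464558]
```

View pics/i1.png

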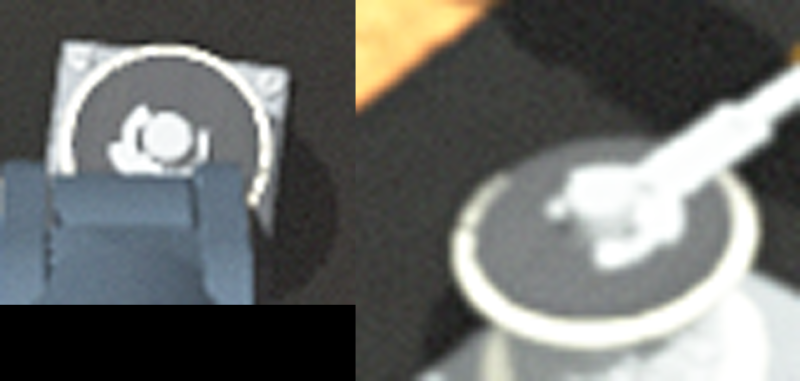

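Call:
send_rows --increments '[{"rx":-0.04,"ry":0,"rz":0,"dx":0,"dy":-0.015,"dz":0,"grip":-1},{"rx":-0.02,"ry":0,"rz":0,"dx":0,"dy":-0.01,"dz":-0.02,"grip":-1},{"rx":0,"ry":0,"rz":0,"dx":0,"dy":0,"dz":0,"grip":-1}]'

```text
time: 15.62
position: [0.4873, -0.0132, 0.1484]
ee_rot: [-1.311, -1.037, 1.038]
contact_force: [-8.2, 1.7, -1.6]
finger_gap: 0.023
```

```bash
cat > st.py <<'E'
from h import *
m,th=mouth();s=pose()[2];F=np.array(s['contact_force']);a=np.array([np.cos(th),np.sin(th)])
print(s['time'],'m',m.round(4),'pitch',yaw()[1][2].round(4),'F',F.round(2),'ax',(F[:2]@a).round(2),'mom',np.round(s['moment'],2))
E
python3 st.py
```

```text
15.625 m [ 0.6226 -0.045   0.0857] pitch 0.0005 F [-8.22  1.71 -1.62] ax -8.39 mom [ 0.25  1.82 -0.14]
```

Call:
send_rows --increments '[{"rx":-0.02,"ry":0,"rz":0,"dx":0,"dy":-0.005,"dz":-0.02,"grip":-1},{"rx":0,"ry":0,"rz":0,"dx":0,"dy":0,"dz":0,"grip":-1}]'

```text
time: 15.88
position: [0.4874, -0.0133, 0.1483]
ee_rot: [-1.312, -1.038, 1.038]
contact_force: [-9.6, 1.5, -1.1]
finger_gap: 0.0235
```

```bash
python3 st.py
```

```text
15.875 m [ 0.6227 -0.045   0.0857] pitch 0.0014 F [-9.57  1.49 -1.14] ax -9.65 mom [ 0.24  2.06 -0.18]
```

Call:
send_rows --increments '[{"rx":-0.01,"ry":0,"rz":0,"dx":0,"dy":-0.005,"dz":-0.02,"grip":-1},{"rx":-0.01,"ry":0,"rz":0,"dx":0,"dy":-0.005,"dz":-0.02,"grip":-1},{"rx":0,"ry":0,"rz":0,"dx":0,"dy":0,"dz":0,"grip":-1}]'

```text
time: 16.25
position: [0.4876, -0.0134, 0.1482]
ee_rot: [-1.311, -1.037, 1.039]
contact_force: [-11.0, 1.8, -1.3]
finger_gap: 0.0236
```

```bash
python3 st.py
```

```text
16.25 m [ 0.623  -0.0451  0.0856] pitch 0.0009 F [-11.04   1.84  -1.33] ax -11.17 mom [ 0.44  2.61 -0.17]
```

Call:
send_rows --increments '[{"rx":-0.01,"ry":0,"rz":0,"dx":0,"dy":-0.005,"dz":-0.02,"grip":-1},{"rx":0,"ry":0,"rz":0,"dx":0,"dy":0,"dz":0,"grip":-1}]'

```text
time: 16.5
position: [0.4877, -0.0134, 0.1482]
ee_rot: [-1.311, -1.037, 1.039]
contact_force: [-12.0, 2.8, -2.0]
finger_gap: 0.0238
```

```bash
python3 st.py
```

```text
16.5 m [ 0.6231 -0.0452  0.0855] pitch 0.0007 F [-12.02   2.81  -2.05] ax -12.34 mom [ 0.52  2.75 -0.15]
```

Call:
send_rows --increments '[{"rx":-0.015,"ry":0,"rz":0,"dx":0,"dy":-0.005,"dz":-0.03,"grip":-1},{"rx":-0.015,"ry":0,"rz":0,"dx":0,"dy":-0.005,"dz":-0.025,"grip":-1},{"rx":0,"ry":0,"rz":0,"dx":0,"dy":0,"dz":0,"grip":-1},{"rx":0,"ry":0,"rz":0,"dx":0,"dy":0,"dz":0,"grip":-1}]'

```text
time: 17.0
position: [0.488, -0.0135, 0.148]
ee_rot: [-1.311, -1.037, 1.04]
contact_force: [-15.8, 2.9, -1.0]
finger_gap: 0.0235
```

```bash
python3 st.py
```

```text
17.0 m [ 0.6233 -0.0452  0.0852] pitch 0.0003 F [-15.82   2.86  -1.03] ax -16.06 mom [ 0.73  3.48 -0.15]
```

16 N. Hold it for well over half a second.

Call:
send_rows --increments '[{"rx":0,"ry":0,"rz":0,"dx":0,"dy":0,"dz":0,"grip":-1},{"rx":0,"ry":0,"rz":0,"dx":0,"dy":0,"dz":0,"grip":-1},{"rx":0,"ry":0,"rz":0,"dx":0,"dy":0,"dz":0,"grip":-1}]'

```text
time: 17.38
position: [0.488, -0.0135, 0.148]
ee_rot: [-1.311, -1.037, 1.04]
contact_force: [-15.2, 3.8, -0.2]
finger_gap: 0.0231
```

```bash
python3 st.py;python3 -W ignore look.py j1
```

```text
17.375 m [ 0.6234 -0.0452  0.0852] pitch 0.0003 F [-15.2    3.79  -0.16] ax -15.66 mom [ 0.74  3.5  -0.1 ]
t 17.375 mouth [ 0.6234 -0.0452  0.0852] short mm 0.86 lat mm -0.44 F [-15.2    3.79  -0.16] axial -15.66 th -0.23
```

Call:
send_rows --increments '[{"rx":0,"ry":0,"rz":0,"dx":0,"dy":0,"dz":0,"grip":-1},{"rx":0,"ry":0,"rz":0,"dx":0,"dy":0,"dz":0,"grip":-1},{"rx":0,"ry":0,"rz":0,"dx":0,"dy":0,"dz":0,"grip":-1}]'

```text
time: 17.85
position: [0.488, -0.0135, 0.148]
ee_rot: [-1.311, -1.037, 1.04]
contact_force: [-14.7, 3.8, -0.7]
finger_gap: 0.0234
```

```bash
python3 st.py
```

```text
17.85 m [ 0.6233 -0.0452  0.0852] pitch 0.0003 F [-14.69   3.82  -0.74] ax -15.17 mom [ 0.73  3.45 -0.09]
```

View pics/j1.png

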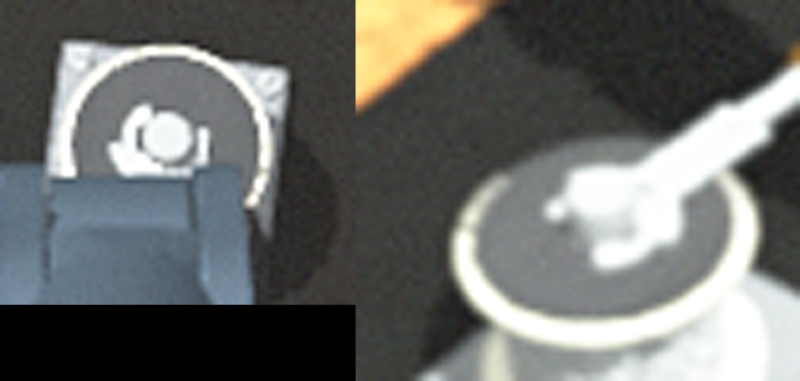

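Call:
send_rows --increments '[{"rx":0.04,"ry":0,"rz":0,"dx":0,"dy":0.015,"dz":0.05,"grip":-1},{"rx":0.05,"ry":0,"rz":0,"dx":0,"dy":0.02,"dz":0.07,"grip":-1},{"rx":0.05,"ry":0,"rz":0,"dx":0,"dy":0.005,"dz":0.1,"grip":-1},{"rx":0,"ry":0,"rz":0,"dx":0,"dy":0,"dz":0.15,"grip":-1},{"rx":0,"ry":0,"rz":0,"dx":0,"dy":0,"dz":0.15,"grip":-1},{"rx":0,"ry":0,"rz":0,"dx":0,"dy":-0.3,"dz":0,"grip":-1},{"rx":0,"ry":0,"rz":0,"dx":0,"dy":-0.7,"dz":0,"grip":-1},{"rx":0,"ry":0,"rz":0,"dx":0,"dy":0,"dz":0,"grip":-1},{"rx":0,"ry":0,"rz":0,"dx":0,"dy":0,"dz":0,"grip":-1}]'

```text
time: 18.98
position: [0.4755, -0.0101, 0.1892]
ee_rot: [-1.31, -1.038, 1.037]
contact_force: [1.0, 0.6, -1.7]
finger_gap: 0.0233
```

```bash
python3 st.py;python3 -W ignore - <<'E'
from h import *
g=eyes.grab_frame('scene'); f=eyes.grab_frame('top')
Q=np.r_[circ([.6245,-.045],.020,.086),circ([.6245,-.045],.012,.099)]
crop(g,195,215,60,50,12,'k1');crop(f,275,135,56,42,12,'k2',);crop(f,275,135,56,42,12,'k4',proj(f,Q))
crop(g,195,215,60,50,12,'k3',proj(g,Q));stack('k1','k3','k');stack('k2','k4','kk')
E
```

```text
18.975 m [ 0.6108 -0.0419  0.1265] pitch 0.0004 F [ 0.99  0.6  -1.74] ax 0.83 mom [0.04 0.07 0.01]
```

View pics/k.png

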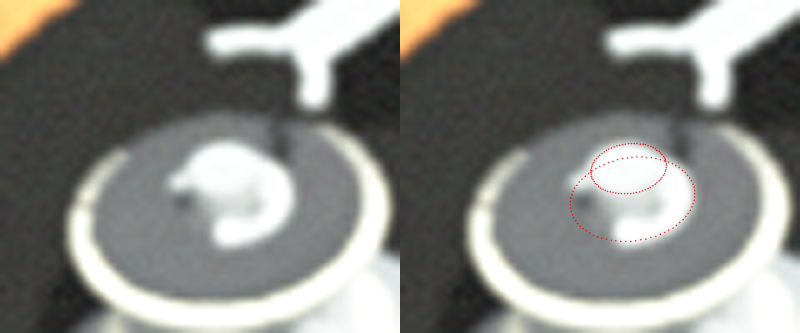

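View pics/kk.png

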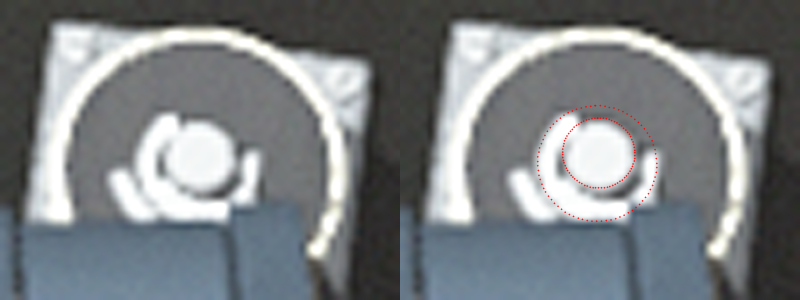

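Call:
send_rows --increments '[{"rx":0,"ry":-0.36,"rz":0,"dx":0,"dy":-0.5,"dz":0,"grip":-1},{"rx":0,"ry":-0.36,"rz":0,"dx":0,"dy":-0.4,"dz":0,"grip":-1},{"rx":0,"ry":0,"rz":0,"dx":-0.5,"dy":0,"dz":-0.1,"grip":-1},{"rx":0,"ry":0,"rz":0,"dx":-1,"dy":0,"dz":-0.1,"grip":-1},{"rx":0,"ry":0,"rz":0,"dx":-1,"dy":0,"dz":-0.1,"grip":-1},{"rx":0,"ry":0,"rz":0,"dx":-1,"dy":0,"dz":-0.1,"grip":-1},{"rx":0,"ry":0,"rz":0,"dx":-1,"dy":0,"dz":-0.1,"grip":-1},{"rx":0,"ry":0,"rz":0,"dx":-1,"dy":0,"dz":-0.1,"grip":-1},{"rx":0,"ry":0,"rz":0,"dx":-1,"dy":0.4,"dz":0,"grip":-1},{"rx":0,"ry":0,"rz":0,"dx":-0.6,"dy":0.6,"dz":0,"grip":-1},{"rx":0,"ry":0,"rz":0,"dx":0,"dy":0.8,"dz":0,"grip":-1},{"rx":0,"ry":0,"rz":0,"dx":0,"dy":0.6,"dz":0,"grip":-1},{"rx":0,"ry":0,"rz":0,"dx":0,"dy":0.4,"dz":0,"grip":-1},{"rx":0,"ry":0,"rz":0,"dx":0,"dy":0,"dz":0,"grip":-1},{"rx":0,"ry":0,"rz":0,"dx":0,"dy":0,"dz":0,"grip":-1}]'

```text
time: 20.95
position: [0.4628, -0.2951, 0.1138]
ee_rot: [-1.269, -1.113, 1.112]
contact_force: [0.2, 0.1, -1.3]
finger_gap: 0.0239
```

```bash
python3 st.py; python3 -W ignore - <<'E'
from h import *
goto([.4627,-.298,.027],-.13)
g=eyes.grab_frame('scene'); f=eyes.grab_frame('top')
crop(g,120,165,130,110,6,'l1');crop(f,365,145,100,135,4,'l2');stack('l1','l2','l')
E
```

```text
20.95 m [ 0.6006 -0.3132  0.0512] pitch 0.0012 F [ 0.25  0.08 -1.3 ] ax 0.24 mom [ 0.04  0.01 -0.04]
t 20.95 tcp [ 0.4628 -0.2951  0.1138] F [ 0.25  0.08 -1.3 ] gap 0.0239
axes now
 [[ 0.13   0.001 -0.991]
 [ 0.991 -0.001  0.13 ]
 [-0.    -1.    -0.001]]
shift world [-0.0001 -0.0029 -0.0358] in tool now (units) [-0.071  0.895 -0.006] in target frame [-0.072  0.895 -0.007]
turn units [ 0.009 -0.004 -0.003] q [ 0.295  0.498  0.253  2.003 -0.195  0.663  2.113]
```

View pics/l.png

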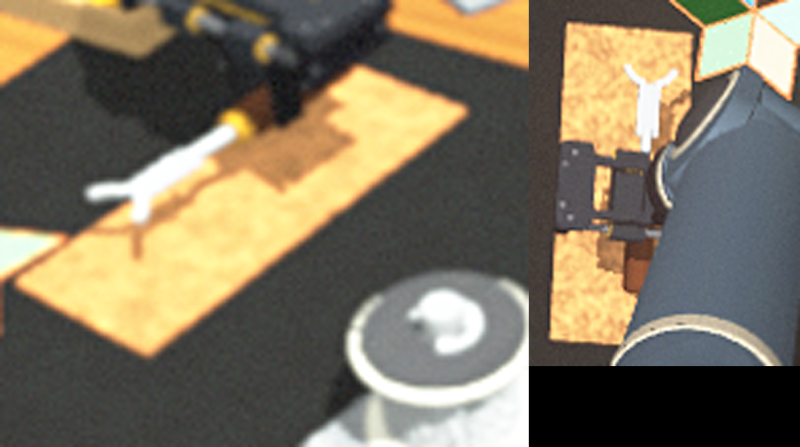

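Call:
send_rows --increments '[{"rx":0,"ry":0,"rz":0,"dx":-0.07,"dy":0.3,"dz":0,"grip":-1},{"rx":0,"ry":0,"rz":0,"dx":0,"dy":0.3,"dz":0,"grip":-1},{"rx":0,"ry":0,"rz":0,"dx":0,"dy":0.15,"dz":0,"grip":-1},{"rx":0,"ry":0,"rz":0,"dx":0,"dy":0.07,"dz":0,"grip":-1},{"rx":0,"ry":0,"rz":0,"dx":0,"dy":0.05,"dz":0,"grip":-1},{"rx":0,"ry":0,"rz":0,"dx":0,"dy":0,"dz":0,"grip":-1},{"rx":0,"ry":0,"rz":0,"dx":0,"dy":0,"dz":0,"grip":-1}]'

```text
time: 21.92
position: [0.4621, -0.2977, 0.0786]
ee_rot: [-1.269, -1.113, 1.112]
contact_force: [-0.1, 0.6, -1.8]
finger_gap: 0.0237
```

```bash
python3 st.py; python3 -c "
from h import *
print(pose()[0])"
```

```text
21.925 m [ 0.5999 -0.3158  0.0159] pitch 0.0005 F [-0.06  0.64 -1.76] ax -0.14 mom [ 0.02 -0.   -0.02]
[ 0.46209555 -0.29768421  0.07859953]
```

Another 1 mm down, then open and lift off.

Call:
send_rows --increments '[{"rx":0,"ry":0,"rz":0,"dx":0,"dy":0.025,"dz":0,"grip":-1},{"rx":0,"ry":0,"rz":0,"dx":0,"dy":0,"dz":0,"grip":-1},{"rx":0,"ry":0,"rz":0,"dx":0,"dy":0,"dz":0,"grip":-1}]'

```text
time: 22.3
position: [0.4622, -0.2977, 0.0778]
ee_rot: [-1.269, -1.113, 1.112]
contact_force: [-1.4, 0.5, 4.5]
finger_gap: 0.0234
```

```bash
python3 st.py
```

```text
22.3 m [ 0.6    -0.3159  0.0151] pitch 0.0006 F [-1.4   0.51  4.5 ] ax -1.46 mom [0.14 0.17 0.02]
```

Call:
send_rows --increments '[{"rx":0,"ry":0,"rz":0,"dx":0,"dy":0,"dz":0,"grip":0},{"rx":0,"ry":0,"rz":0,"dx":0,"dy":0,"dz":0,"grip":1},{"rx":0,"ry":0,"rz":0,"dx":0,"dy":0,"dz":0,"grip":1},{"rx":0,"ry":0,"rz":0,"dx":0,"dy":0,"dz":0,"grip":1},{"rx":0,"ry":0,"rz":0,"dx":0,"dy":0,"dz":0,"grip":1}]' --grip_force 20

```text
time: 22.92
position: [0.4619, -0.2976, 0.0773]
ee_rot: [-1.268, -1.112, 1.112]
contact_force: [-0.0, 0.4, 0.0]
finger_gap: 0.0657
```

Call:
send_rows --increments '[{"rx":0,"ry":0,"rz":0,"dx":0,"dy":0,"dz":0,"grip":1},{"rx":0,"ry":0,"rz":0,"dx":0,"dy":-0.3,"dz":0,"grip":1},{"rx":0,"ry":0,"rz":0,"dx":0,"dy":-1,"dz":0,"grip":1},{"rx":0,"ry":0,"rz":0,"dx":0,"dy":-1,"dz":0,"grip":1},{"rx":0,"ry":0,"rz":0,"dx":0,"dy":-1,"dz":0,"grip":1},{"rx":0,"ry":0,"rz":0,"dx":0,"dy":-1,"dz":0,"grip":1},{"rx":0,"ry":0,"rz":0,"dx":0.5,"dy":-1,"dz":0,"grip":1},{"rx":0,"ry":0,"rz":0,"dx":1,"dy":-0.5,"dz":0,"grip":1},{"rx":0,"ry":0,"rz":0,"dx":1,"dy":0,"dz":0,"grip":1},{"rx":0,"ry":0,"rz":0,"dx":1,"dy":0,"dz":0,"grip":1},{"rx":0,"ry":0,"rz":0,"dx":1,"dy":0,"dz":0,"grip":1},{"rx":0,"ry":0,"rz":0,"dx":1,"dy":0,"dz":0,"grip":1},{"rx":0,"ry":0,"rz":0,"dx":1,"dy":0,"dz":0,"grip":1},{"rx":0,"ry":0,"rz":0,"dx":1,"dy":0,"dz":0,"grip":1},{"rx":0,"ry":0,"rz":0,"dx":1,"dy":0,"dz":0,"grip":1},{"rx":0,"ry":0,"rz":0,"dx":1,"dy":0,"dz":0,"grip":1},{"rx":0,"ry":0,"rz":0,"dx":1,"dy":0,"dz":0,"grip":1},{"rx":0,"ry":0,"rz":0,"dx":1,"dy":0,"dz":0,"grip":1},{"rx":0,"ry":0,"rz":0,"dx":0,"dy":0,"dz":0,"grip":1},{"rx":0,"ry":0,"rz":0,"dx":0,"dy":0,"dz":0,"grip":1}]'

```text
time: 25.42
position: [0.5218, 0.1576, 0.3098]
ee_rot: [-1.269, -1.112, 1.112]
contact_force: [0.3, -1.1, -0.7]
finger_gap: 0.0873
```

```bash
python3 st.py;python3 -W ignore - <<'E'
from h import *
g=eyes.grab_frame('scene'); f=eyes.grab_frame('top');save(g,'fs');save(f,'ft')
Q=np.r_[circ([.6245,-.045],.020,.086),circ([.6245,-.045],.012,.099)]
crop(f,275,135,56,46,12,'n1');crop(f,275,135,56,46,12,'n2',proj(f,Q));stack('n1','n2','n')
for t in ('fork_handle','clip','clip_center','flux_jar','flux_brush','spare_reel'):
  for F in (g,f): print(t,[(np.round(d['point'],3).tolist(),round(d['score'],2)) for d in models.look_for(F,t)][:2])
E
```

```text
25.425 m [0.6596 0.1394 0.2471] pitch 0.0004 F [ 0.32 -1.12 -0.71] ax 0.46 mom [-0.03  0.01 -0.02]
fork_handle [([0.481, -0.296, 0.016], 0.74), ([0.486, 0.251, 0.022], 0.17)]
fork_handle [([0.467, -0.3, 0.024], 0.68)]
clip [([0.623, -0.033, 0.086], 0.63)]
clip []
clip_center [([0.619, -0.034, 0.088], 0.57), ([0.8, 0.128, 0.049], 0.32)]
clip_center []
flux_jar [([0.502, 0.302, 0.051], 0.88)]
flux_jar [([0.482, 0.306, 0.066], 0.71)]
flux_brush [([0.488, 0.251, 0.025], 0.96)]
flux_brush []
spare_reel [([0.798, 0.127, 0.048], 0.82)]
spare_reel [([0.782, 0.121, 0.046], 0.58)]
```

View pics/ft.png

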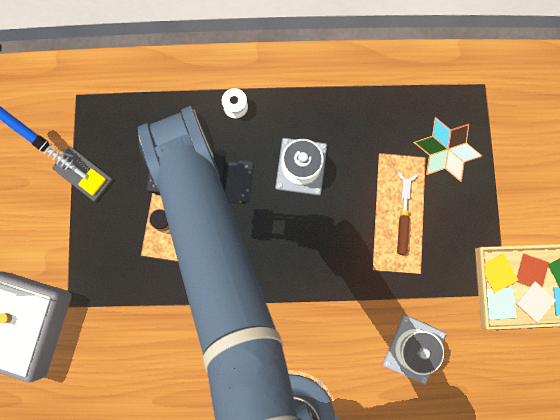

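View pics/fs.png

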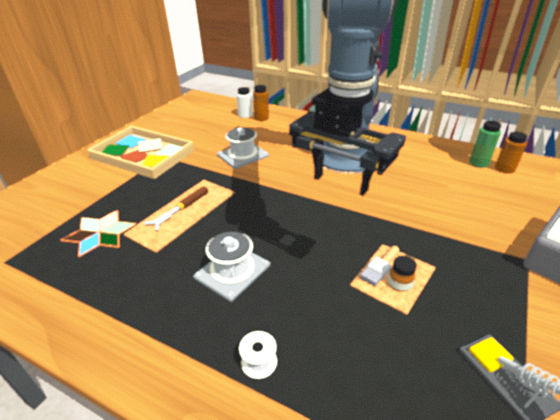

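View pics/n.png

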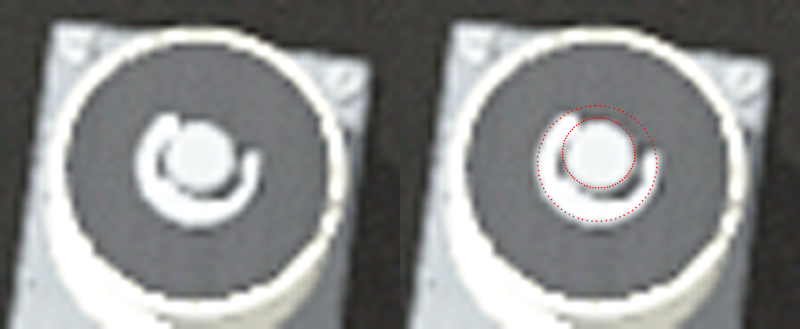

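```bash
python3 -c "
from h import *
print(order.hand_in())"
```

```text
the job is handed in; nothing more can be done
None
```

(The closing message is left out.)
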